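# Hang a pick-up probe in the guide bore of a capacitor carrier

### The arm

A 6-joint arm with a two-finger parallel gripper is mounted at the origin on the work surface. World frame = base frame: x ahead of the robot, y to its left, z up, the work surface at z = 0. Lengths are in m, angles in rad, forces in N, time in s.
With the tool pointing down it reaches from about 0.325 to 0.9 m from the base axis. Payload 6.1 kg.
Tool frame: the origin (TCP) lies midway between the tips of the shut fingers; the grasp point (between the pads) lies 19 mm behind it; x points along the fingers, y is the direction in which the jaws open and shut, and the axes are right-handed (so a half turn about x gives the same grasp; the last joint's range is limited). The gripper opens to 85 mm and grips with 20 to 120 N. Pads are 22 mm wide; open, the fingers measure 114 mm over their backs; the gripper's body (76 mm by 85 mm) begins 54 mm behind the grasp point. The pads swing forward as they close: fully open they stand 13 mm farther back than shut.
Start: joints at [1.168, 0.22, 1.526, -0, 1.395, -0.126], TCP at [0.171, 0.601, 0.231] pointing down, gripper open.
Joint ranges: [-2.98, 2.98], [-0.91, 2.08], [0.09, 2.57], [-1.24, 4.39], [0.2, 2.65], [-2.68, 2.68]. Speed limits (rad/s): [2.57, 2.57, 3.01, 3.14, 3.14, 3.14].

### API

Orientations are given as [roll, pitch, yaw] about the fixed x, y, z axes, in that order (R = Rz(yaw) Ry(pitch) Rx(roll)).
In Python, from plant import movep, move_l, set_joints, gripper_to, hold, inverse_kinematics, observe, get_image, get_calibration, Unreachable, job_done gives the robot as it stands. Calls block until the motion is done:
- movep(position, orientation): joint-space move of the TCP to a pose.
- move_l(position, feed=0.15, rotation=None, max_force=None): straight line of the TCP; rotation=None keeps the orientation; feed is the mean speed in m/s. With max_force (N) it stops when the force on the tool has changed by that much, and returns True; else False.
- set_joints(angles): joint-space move.
- gripper_to(opening, f_grip=None): finger opening in m; f_grip is the grip in N (None keeps the last); returns when the fingers have stopped.
- hold(seconds).
- inverse_kinematics(position, orientation): joint angles nearest the present ones, or None.
- observe(): the state.
- get_image(name): name is "scene" or "top" or "wrist"; returns (picture, depth): 384x512x3 uint8, red, green, blue; 384x512 float32, m along the optical axis (not along the pixel's ray), 0 where there is no reading.
- get_calibration(name): a dict with "intrinsics" (3x3 intrinsics, pixels), "world_from_camera" (4x4, takes a point from camera to world coordinates). Camera axes: x right, y down, z forward; pixel columns grow to the right and rows downward; lengths in m; the calibration is good to about 2 mm. A picture is of the moment at which its call begins: read the wrist's pose just before it. get_calibration takes no time and is no camera call; for the wrist camera it gives the pose at the moment of the call.
A pose or a line that the arm cannot do raises Unreachable and nothing moves.
- job_done(): hands the job in, once; it reports no verdict.
The state is a dict: "time_s": time; "q": joint angles; "joint_velocities": joint speeds; "joint_torque": joint torques, N m; "eef_pos": TCP position; "tcp_rot": TCP orientation; "ft_force": force on the tool from outside, world axes, zero at the start; "torque": the same for the moment, N m; "opening": finger opening in m.
Only numpy, scipy, OpenCV 4.12 (cv2) and the standard library are available. Lean on these libraries where they do the work, as an engineer would, in place of code of your own. Each camera call takes 0.05 s, during which the arm holds its last target.

### The job

Pick up the carrier with its two blue capacitors, carry it level and set it down on the middle of the copper earth plate, lengthwise along the plate, with both capacitors still standing in their cells. Then take the probe from its stand by the orange handle and lower its steel rod upright through the bore in the carrier's aluminium guide block until the red band is level with the top of the block; the probe must not touch the carrier or the capacitors at any time. Finish while still holding the probe there, motionless and centred in the bore with a clear gap all round, and leave the other things on the bench where they are.

Things in the scene. Friction and masses are not known exactly. Their poses are not given: they have to be found in the camera images.
- carrier_mid (a point): Loose carrier, 0.4 kg plus capacitors: black base 160 (x) by 70 (y) by 8 mm; on its middle an aluminium guide block 50 (x) by 44 (y) by 70 mm tall, top 78 mm above the underside; at each end, 52 mm from the middle along x, an open white cell 44 mm square, rim 40 mm above the underside. Point on the block's axis, 39 mm above the underside. Grasp the block across y, near its top. z up.
- bore_mouth (a point): Centre of the mouth of the vertical round bore in the guide block, at its top face, 39 mm above carrier_mid. The bore is 28 mm in diameter and 70 mm deep, closed by the base plate. Axes as the carrier's.
- cap_a_mid (a point): Blue can capacitor, 32 mm in diameter, 55 mm tall, 60 g, loose in the carrier's -x cell with 3 mm play all round; its foot is 11 mm and its top 66 mm above the carrier's underside. Point at its centre, half-way up; z up.
- cap_b_mid (a point): The same kind of capacitor in the carrier's +x cell. Point at its centre, half-way up; z up.
- earth_plate: Copper plate fixed on the bench, 220 (x) by 130 (y) by 6 mm; origin at the centre of its underside, x along its length, z up.
- probe_stand: Fixed stand: round steel foot 84 mm in diameter and a grey upright 36 by 36 mm with an 18 mm vertical hole; the top is 110 mm above the bench. Origin at the centre of its underside. The probe hangs in the hole, its flange on the top.
- probe_grip (a point): Centre of the probe's orange handle, a bar 20 by 20 mm, 50 mm tall (x, y: normals of its flat sides; z up). In the stand this point is 140 mm above the bench. Below the handle: a black flange 30 mm in diameter, 5 mm thick, then a steel rod 12 mm in diameter, 90 mm long. Probe 0.1 kg.
- probe_tip (a point): Centre of the lower end of the probe's rod, 120 mm below probe_grip along the probe's axis. A red band 6 mm wide goes round the rod, its middle 40 mm above this tip. z points up along the rod to the handle.
- parts_bin_mid (a point): Bystander: open cardboard bin 90 mm wide, 100 mm deep, 80 mm tall, with small parts. Point in its middle, 40 mm up.
- silver_can_mid (a point): Bystander: silver can capacitor standing upright, 60 mm in diameter, 85 mm tall. Point at its centre.
- driver: Bystander: screwdriver lying on the bench, about 200 mm long, handle to its -x.
Mind the look-alikes: they are no part of the job. Leave any yellow look-alike of the part that bears probe_grip alone.

How it is judged:
On the way, in this order (a step that is already met when the one before it is completed fails the run):
1. the carrier is held clear of the bench in the fingers (height (world z) of carrier_mid above 0.07 m and contact force between the fingers and carrier above 1 N), for 0.2 s.
2. the carrier stands released on the middle of the earth plate, lengthwise along it, both capacitors standing in their cells (horizontal distance between carrier_mid and earth_plate below 0.025 m and angle between the x axis of carrier_mid and the x axis of earth_plate, either way round below 0.2 rad and angle between carrier_mid's own z axis and vertical below 0.05 rad and z of carrier_mid in the frame of earth_plate below 0.049 m and contact force between carrier and earth_plate above 1 N and contact force between the fingers and carrier below 0.1 N and angle between each of cap_a_mid, cap_b_mid's own z axis and vertical below 0.22 rad and horizontal distance between cap_a_mid and bore_mouth between 0.042 and 0.062 m and z of each of cap_a_mid, cap_b_mid in the frame of carrier_mid below 0.005 m and horizontal distance between cap_b_mid and bore_mouth between 0.042 and 0.062 m), for 0.2 s.
At the end, for the whole second after the job is handed in: Carrier released flat on the plate, within 25 mm of its middle and 0.2 rad of lengthwise; capacitors standing in their cells; probe held still in the fingers, upright within 0.06 rad, tip within 5 mm of the bore axis and 30 to 50 mm below the mouth, not touching the carrier (all of step 2 and horizontal distance between probe_tip and bore_mouth below 0.005 m and z of probe_tip in the frame of bore_mouth between -0.05 and -0.03 m and angle between probe_tip's own z axis and vertical below 0.06 rad and contact force between the fingers and probe above 1 N and contact force between probe and carrier below 0.05 N and linear speed of probe below 0.01 m/s); the arm keeps its last pose, push and grip.
It fails at once if the carrier is tilted by more than 0.2 rad (angle between carrier_mid's own z axis and vertical above 0.2 rad).
It fails at once if the probe touches the carrier or a capacitor (contact force between probe and carrier above 0.2 N or contact force between probe and cap_a above 0.2 N or contact force between probe and cap_b above 0.2 N).
It fails at once if a bystander is moved by more than 20 mm (distance of any of parts_bin_mid, silver_can_mid, driver from where it was at the start of the episode above 0.02 m).
It also fails if it takes over 72 s, if anything falls off the work surface, if the arm or the gripper's body presses on something with over 40 N, if the wrist force passes 120 N, or if a joint passes its speed limit or range.

## Working session

There is one attempt and no reset: what is moved stays moved. The work goes in short steps, each a Python script; the robot and the scene stay as the last script left them, time stands still between calls to the robot, and variables do not carry over. Pictures are saved under pics/ and viewed, and the job is handed in when it is done.

```bash
ls; mkdir -p pics; python3 - <<'E'
from plant import *
import cv2,numpy as np
s=observe();print({k:np.round(v,3).tolist() for k,v in s.items()})
for n in ["scene","top","wrist"]:
    c=get_calibration(n);p,d=get_image(n)
    cv2.imwrite(f"pics/{n}0.png",p[:,:,::-1]);np.savez(f"{n}0.npz",p=p,d=d,K=c["intrinsics"],T=c["world_from_camera"])
    print(n,np.round(c["intrinsics"],1).tolist(),np.round(c["world_from_camera"],3).tolist())
E
```

```text
pics
{'time_s': 0.0, 'q': [1.168, 0.221, 1.528, -0.0, 1.395, -0.126], 'joint_velocities': [-0.0, -0.0, -0.0, 0.001, 0.0, -0.0], 'joint_torque': [0.001, -49.69, -38.939, -0.0, 0.011, 0.0], 'eef_pos': [0.171, 0.601, 0.23], 'tcp_rot': [-1.675, 1.569, -1.952], 'ft_force': [-0.674, 0.211, 0.479], 'torque': [0.049, -0.063, 0.037], 'opening': 0.085}
scene [[354.3, 0.0, 255.2], [0.0, 354.3, 189.4], [0.0, 0.0, 1.0]] [[-0.876, 0.344, -0.338, 0.871], [0.481, 0.652, -0.586, 0.453], [0.019, -0.676, -0.736, 0.708], [0.0, 0.0, 0.0, 1.0]]
top [[460.0, 0.0, 256.8], [0.0, 460.0, 200.7], [0.0, 0.0, 1.0]] [[0.012, -0.98, 0.198, 0.406], [-1.0, -0.012, 0.003, -0.045], [-0.001, -0.198, -0.98, 1.091], [0.0, 0.0, 0.0, 1.0]]
wrist [[314.6, 0.0, 255.1], [0.0, 314.6, 194.7], [0.0, 0.0, 1.0]] [[0.273, 0.923, 0.271, 0.102], [0.962, -0.261, -0.079, 0.621], [-0.002, 0.283, -0.959, 0.372], [0.0, 0.0, 0.0, 1.0]]
```

View pics/scene0.png

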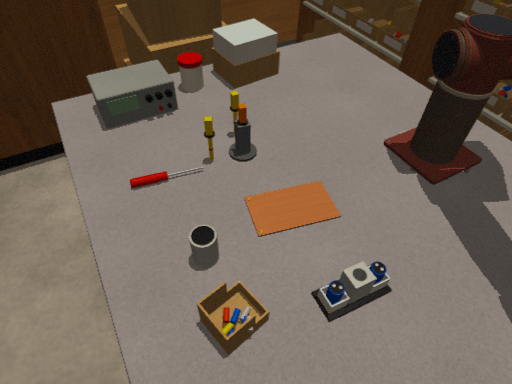

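View pics/top0.png

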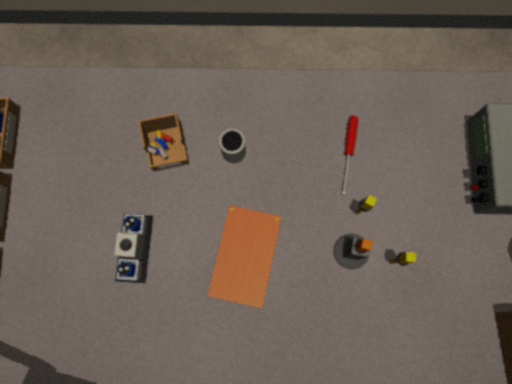

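View pics/wrist0.png

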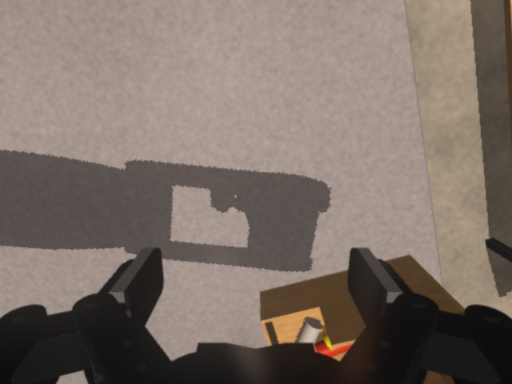

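The top view shows the carrier at about (130,248), the plate at (245,257) and the stand with the orange probe handle at (363,244). The yellow look-alikes are at (366,203) and (405,258). Only the orange handle hangs in the grey stand, so that is the probe. I'll confirm it in enlarged crops.

```bash
cat > h.py <<'E'
from plant import *
import cv2,numpy as np
def load(f):
    z=np.load(f); return z['p'],z['d'],z['K'],z['T']
def grab(n,f):
    c=get_calibration(n);p,d=get_image(n)
    np.savez(f+".npz",p=p,d=d,K=c["intrinsics"],T=c["world_from_camera"])
    cv2.imwrite(f"pics/{f}.png",p[:,:,::-1]); return p,d,c["intrinsics"],c["world_from_camera"]
def pts(d,K,T):
    v,u=np.mgrid[:d.shape[0],:d.shape[1]]
    P=np.stack([(u-K[0,2])/K[0,0]*d,(v-K[1,2])/K[1,1]*d,d],-1)
    return P@T[:3,:3].T+T[:3,3]
def ray(u,v,z,K,T):
    r=T[:3,:3]@np.array([(u-K[0,2])/K[0,0],(v-K[1,2])/K[1,1],1]);o=T[:3,3]
    return o+r*(z-o[2])/r[2]
def crop(f,x0,y0,x1,y1,s,out):
    p=load(f+".npz")[0][y0:y1,x0:x1,::-1]
    cv2.imwrite(f"pics/{out}.png",cv2.resize(p,None,fx=s,fy=s,interpolation=cv2.INTER_CUBIC))
E
python3 - <<'E'
from h import *
crop("top0",95,195,295,315,4,"c1"); crop("top0",325,180,425,280,6,"c2")
p,d,K,T=load("top0.npz");P=pts(d,K,T)
z=P[...,2];ok=d>0
print("bench",np.median(z[300:380,300:450]))
hsv=cv2.cvtColor(p,cv2.COLOR_RGB2HSV)
m=(hsv[...,0]<14)&(hsv[...,1]>170)&(hsv[...,2]>150)
m1=np.zeros_like(m);m1[200:312,205:285]=m[200:312,205:285]
print("plate",cv2.minAreaRect(P[m1][:,:2].astype(np.float32)*1000),np.median(z[m1]))
m2=np.zeros_like(m);m2[230:260,345:380]=m[230:260,345:380]
Q=P[m2];Q=Q[Q[:,2]>.15];print("orange",len(Q),Q.mean(0),np.ptp(Q,axis=0),cv2.minAreaRect(Q[:,:2].astype(np.float32)*1000))
# carrier block top
sub=np.zeros_like(m);sub[205:290,105:160]=True
Q=P[sub&(abs(z-.078)<.006)];print("block",len(Q),Q.mean(0),cv2.minAreaRect(Q[:,:2].astype(np.float32)*1000))
Q=P[sub&(z>.004)&(z<.1)];print("carrier all",cv2.minAreaRect(Q[:,:2].astype(np.float32)*1000),np.histogram(Q[:,2],10))
Q=P[sub&(abs(z-.066)<.005)];print("caps",len(Q))
E
```

```text
bench 0.0014683532781185615
plate ((493.706787109375, -14.427482604980469), (122.2954330444336, 213.00112915039062), 78.0683364868164) 0.007284325215817233
orange 6 [ 0.50926135 -0.26990046  0.16573658] [0.01817727 0.01232533 0.00406049] ((509.23956298828125, -269.8360595703125), (20.330371856689453, 9.34909439086914), 26.60763168334961)
block 376 [0.5082418  0.24716546 0.07876692] ((513.2568359375, 247.44615173339844), (44.892704010009766, 118.74129486083984), 86.1771011352539)
carrier all ((512.1298828125, 253.35293579101562), (203.0250244140625, 129.61819458007812), 3.09483003616333) (array([818, 188,  95, 114, 268,  73,  67, 196, 220, 339]), array([0.00400349, 0.01198087, 0.01995825, 0.02793563, 0.03591302,
       0.0438904 , 0.05186778, 0.05984516, 0.06782254, 0.07579992,
       0.08377731]))
caps 351
```

```bash
python3 - <<'E'
from h import *
crop("scene0",300,240,410,320,7,"c3"); crop("scene0",190,80,290,170,7,"c4")
E
```

```text
(no output)
```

View pics/c1.png

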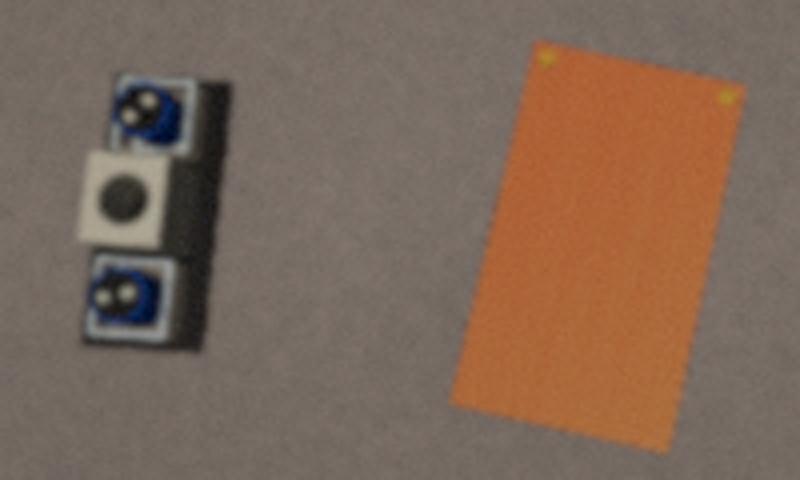

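View pics/c2.png

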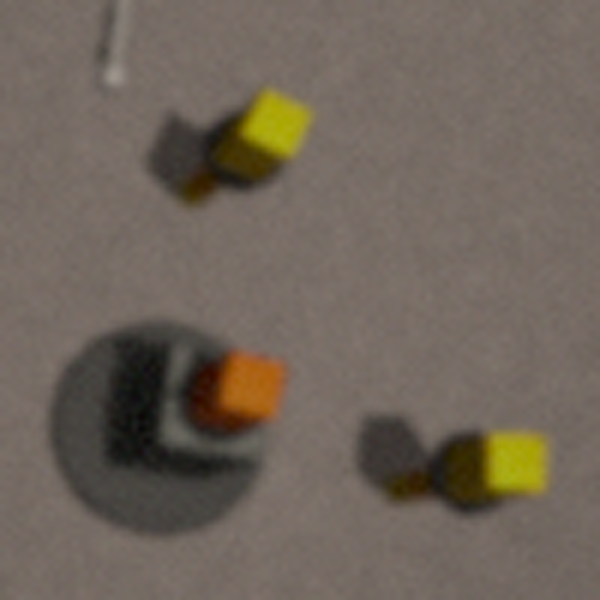

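View pics/c3.png

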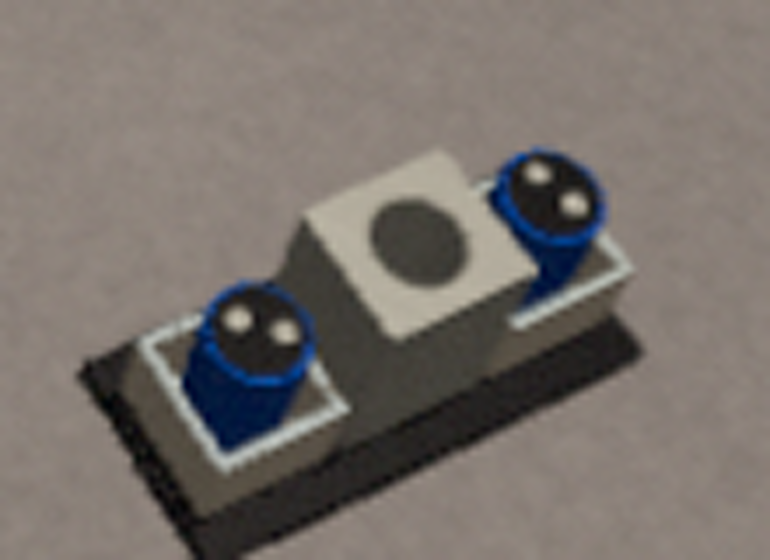

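View pics/c4.png

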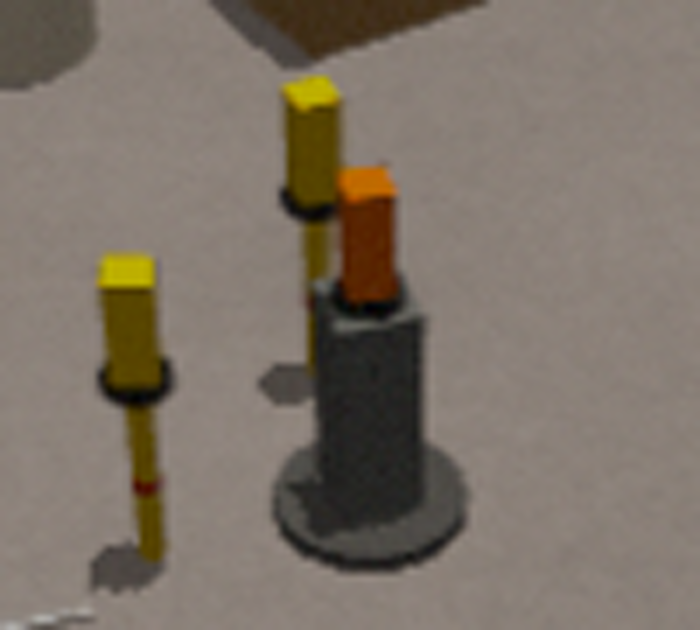

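```bash
python3 - <<'E'
from h import *
p,d,K,T=load("top0.npz")
def C(L,s,ox,oy,z): return np.array([ray((x+.5)/s-.5+ox,(y+.5)/s-.5+oy,z,K,T)[:2] for x,y in L])
def rep(n,A):
    e=[A[(i+1)%4]-A[i] for i in range(4)]
    print(n,A.mean(0).round(4),"len",np.linalg.norm(e,axis=1).round(4),"ang",[round(float(np.arctan2(*x[::-1])),3) for x in e])
rep("block",C([(92,150),(173,157),(163,246),(79,240)],4,95,195,.078))
print("bore",C([(123,198)],4,95,195,.078))
rep("plate",C([(534,40),(746,87),(669,454),(450,404)],4,95,195,.006))
rep("handle",C([(231,352),(287,357),(277,424),(222,417)],6,325,180,.165))
rep("base",C([(113,72),(232,83),(202,352),(83,346)],4,95,195,.008))
E
```

```text
block [0.5089 0.2452] len [0.0453 0.0492 0.0464 0.0499] ang [-1.645, 3.093, 1.512, -0.071]
bore [[0.50893081 0.24729657]]
plate [ 0.4935 -0.0143] len [0.1302 0.2187 0.1296 0.219 ] ang [-1.78, 2.94, 1.364, -0.199]
handle [ 0.5059 -0.2648] len [0.0188 0.023  0.0185 0.0222] ang [-1.648, 2.958, 1.456, -0.169]
base [0.5085 0.2465] len [0.0718 0.1585 0.0693 0.1616] ang [-1.652, 3.089, 1.534, -0.038]
```

The crops confirm it. The orange-handled probe hangs in the grey stand, and the yellow ones are free-standing look-alikes. Next I'll take a wrist view of the carrier.

```bash
cat >> h.py <<'E'
from scipy.spatial.transform import Rotation as Ro
def rpy(a,flip=False):
    "tool down, jaw (tool y) at world angle a"
    y=np.array([np.cos(a),np.sin(a),0]);x=np.array([0,0,-1.]);z=np.cross(x,y)
    R=np.stack([x,y,z],1)
    import warnings; warnings.simplefilter("ignore")
    return [float(v) for v in Ro.from_matrix(R).as_euler('xyz')]
def st(): 
    s=observe();print("t",round(float(s["time_s"]),2),"tcp",np.round(s["eef_pos"],4),"F",np.round(s["ft_force"],2),"open",round(float(s["opening"]),4));return s
E
python3 - <<'E'
from h import *
print(Ro.from_euler('xyz',observe()["tcp_rot"]).as_matrix().round(3).tolist())
for pos,a in [((.509,.246,.25),-.06),((.494,-.014,.25),-.2),((.506,-.265,.25),-.19)]:
  for k in range(4):
    b=a+k*np.pi/2
    q=inverse_kinematics(pos,rpy(b)); print(pos,round(b,2),None if q is None else np.round(q,2).tolist())
E
```

```text
[[-0.001, 0.273, 0.962], [-0.001, 0.962, -0.273], [-1.0, -0.002, -0.0]]
(0.509, 0.246, 0.25) -0.06 [0.31, 0.07, 1.66, -0.0, 1.41, 0.37]
(0.509, 0.246, 0.25) 1.51 [0.31, 0.07, 1.66, -0.0, 1.41, -1.2]
(0.509, 0.246, 0.25) 3.08 None
(0.509, 0.246, 0.25) 4.65 [0.31, 0.07, 1.66, -0.0, 1.41, 1.94]
(0.494, -0.014, 0.25) -0.2 [-0.19, -0.11, 1.84, 0.0, 1.42, 0.01]
(0.494, -0.014, 0.25) 1.37 [-0.19, -0.11, 1.84, 0.0, 1.42, -1.56]
(0.494, -0.014, 0.25) 2.94 None
(0.494, -0.014, 0.25) 4.51 [-0.19, -0.11, 1.84, 0.0, 1.42, 1.58]
(0.506, -0.265, 0.25) -0.19 [-0.62, 0.08, 1.65, 0.0, 1.41, -0.43]
(0.506, -0.265, 0.25) 1.38 [-0.62, 0.08, 1.65, 0.0, 1.41, -2.0]
(0.506, -0.265, 0.25) 2.95 None
(0.506, -0.265, 0.25) 4.52 [-0.62, 0.08, 1.65, 0.0, 1.41, 1.14]
```

```bash
python3 - <<'E'
from h import *
movep([.509,.246,.26],rpy(1.51)); st()
grab("wrist","w1"); crop("w1",130,60,390,260,3,"w1c")
E
```

```text
t 1.94 tcp [0.5086 0.2468 0.26  ] F [ 0.27 -0.54 -0.95] open 0.0855
```

View pics/w1c.png

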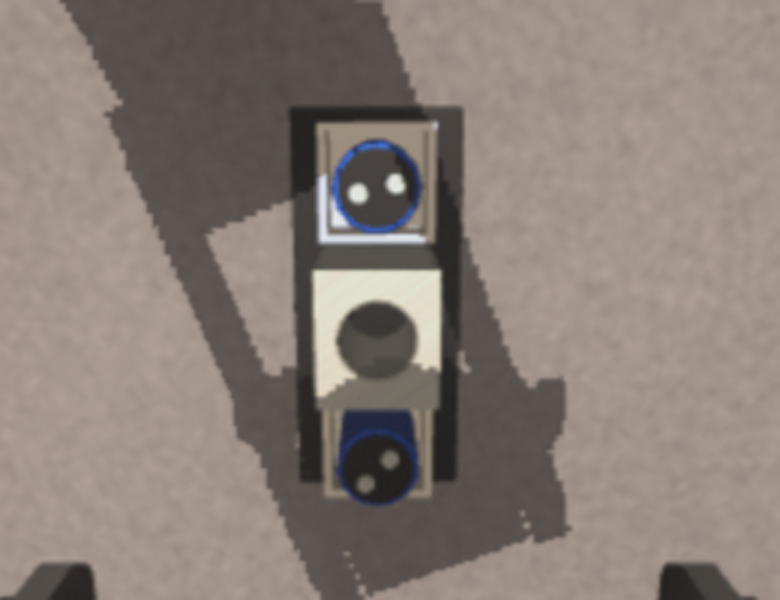

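The wrist crop shows the block's top face at about (313,270) to (440,409) with the bore at (377,340). Its sides are nearly parallel to the image axes, so the tool is aligned with the carrier.

```bash
python3 - <<'E'
from h import *
p,d,K,T=load("w1.npz")
def C(L,s,ox,oy,z): return np.array([ray((x+.5)/s-.5+ox,(y+.5)/s-.5+oy,z,K,T)[:2] for x,y in L])
def rep(n,A):
    e=[A[(i+1)%4]-A[i] for i in range(4)]
    print(n,A.mean(0).round(4),"len",np.linalg.norm(e,axis=1).round(4),"ang",[round(float(np.arctan2(*x[::-1])),3) for x in e])
rep("block",C([(313,270),(441,269),(440,409),(316,409)],3,130,60,.078))
print("bore",C([(377,340)],3,130,60,.078))
rep("base",C([(291,106),(463,106),(457,481),(302,481)],3,130,60,.008))
print("axis", ray(255,165,.078,K,T))
E
```

```text
block [0.5088 0.2478] len [0.0439 0.0501 0.0444 0.0498] ang [1.519, -0.047, -1.631, 3.085]
bore [[0.50848502 0.24760946]]
base [0.5085 0.2482] len [0.0684 0.1593 0.0691 0.1593] ang [1.511, -0.051, -1.631, 3.087]
axis [0.49994569 0.24776958 0.078     ]
```

```bash
python3 - <<'E'
from h import *
R=rpy(1.517)
movep([.5087,.2478,.15],R)
print(move_l([.5087,.2478,.044],feed=.1,max_force=8)); st()
gripper_to(.0,f_grip=50); st()
print(move_l([.5087,.2478,.075],feed=.04)); st()
grab("scene","s1"); crop("s1",230,190,430,320,4,"s1c"); grab("wrist","w2")
E
```

```text
False
t 3.72 tcp [0.5094 0.248  0.0448] F [0.53 0.34 0.11] open 0.0853
t 4.18 tcp [0.509  0.2478 0.0446] F [-1.36 -1.9   5.06] open 0.0437
False
t 5.11 tcp [0.5084 0.2477 0.0748] F [ 0.45  0.12 -4.84] open 0.0436
```

View pics/s1c.png

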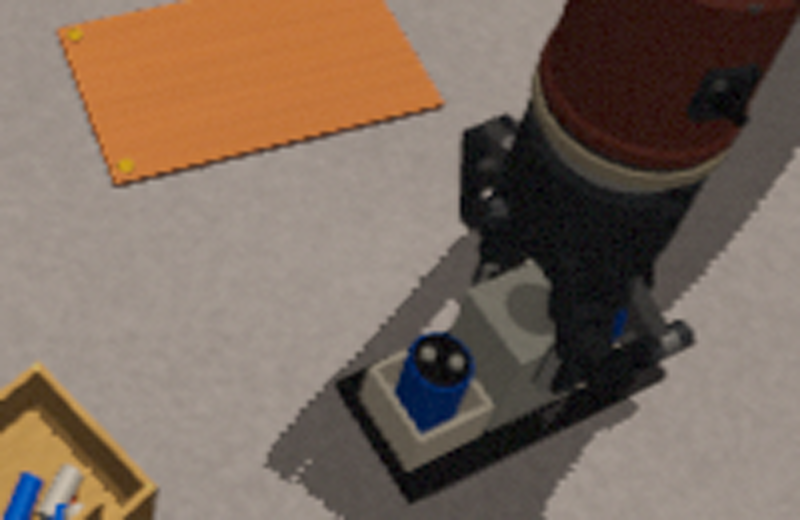

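View pics/w2.png

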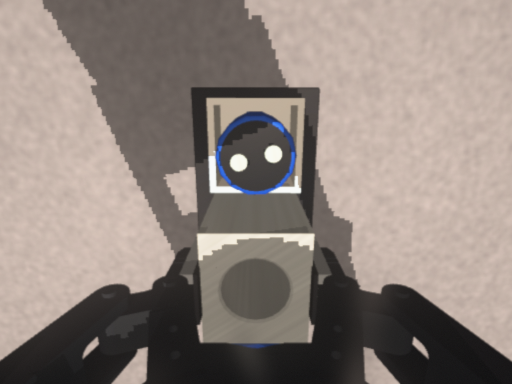

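The carrier is held at 43.6 mm opening and pulls about 5 N. It hangs level, with the capacitors standing. Now I'll carry it to the plate.

```bash
python3 - <<'E'
from h import *
move_l([.5087,.2478,.125],feed=.08)
c=np.array([.4935,-.0143])
move_l([*c,.125],feed=.13,rotation=rpy(1.368)); hold(.2); st()
move_l([*c,.060],feed=.06); hold(.2); st()
p,d,K,T=grab("wrist","w3"); grab("scene","s2"); crop("s2",200,120,400,260,4,"s2c")
E
```

```text
t 8.35 tcp [ 0.4935 -0.014   0.125 ] F [-0.36 -0.21 -5.21] open 0.0435
t 9.78 tcp [ 0.4938 -0.0144  0.0604] F [ 0.83  0.12 -5.56] open 0.0437
```

View pics/w3.png

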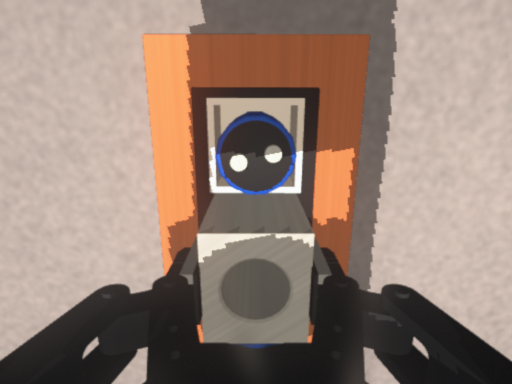

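View pics/s2c.png

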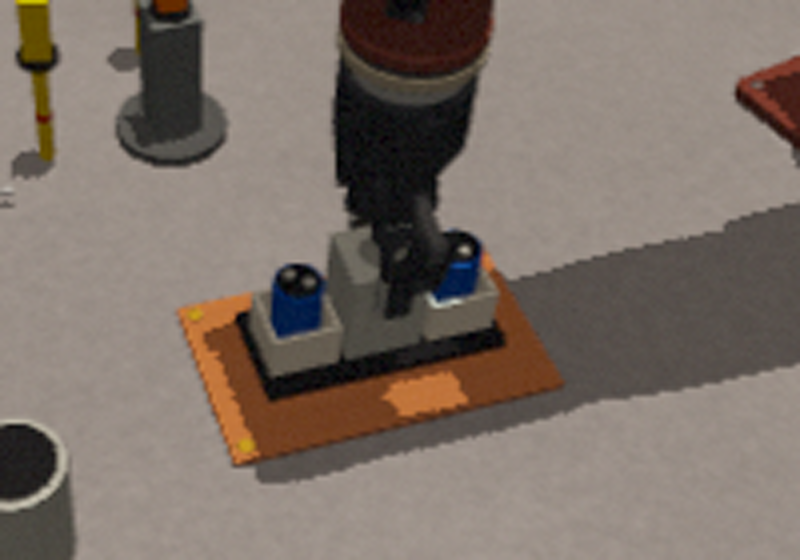

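The carrier is parallel to the plate, with even margins left and right. Lowering now.

```bash
python3 - <<'E'
from h import *
x,y,z=st()["eef_pos"]
x,y=.4935,-.0143
print(move_l([x,y,.0495],feed=.015,max_force=4)); st()
gripper_to(.085); st()
print(move_l([x,y,.18],feed=.1)); 
movep([.44,-.02,.26],rpy(1.368)); st()
grab("wrist","w4");crop("w4",130,20,390,215,3,"w4c"); grab("top","t2"); crop("t2",195,195,295,315,6,"t2c")
E
```

```text
t 9.88 tcp [ 0.4937 -0.0143  0.0602] F [ 0.31  1.   -5.63] open 0.0437
True
t 10.49 tcp [ 0.4933 -0.0143  0.0506] F [-0.93 -0.2   6.58] open 0.0433
t 10.98 tcp [ 0.4912 -0.0139  0.0487] F [-0.02  0.12  0.05] open 0.0851
False
t 12.92 tcp [ 0.4401 -0.0201  0.2605] F [-0.08 -0.75 -0.2 ] open 0.0848
```

View pics/w4.png

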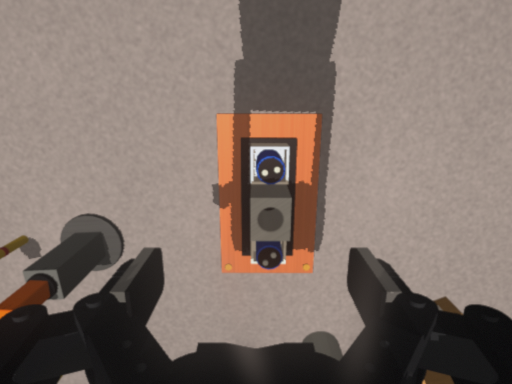

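View pics/t2c.png

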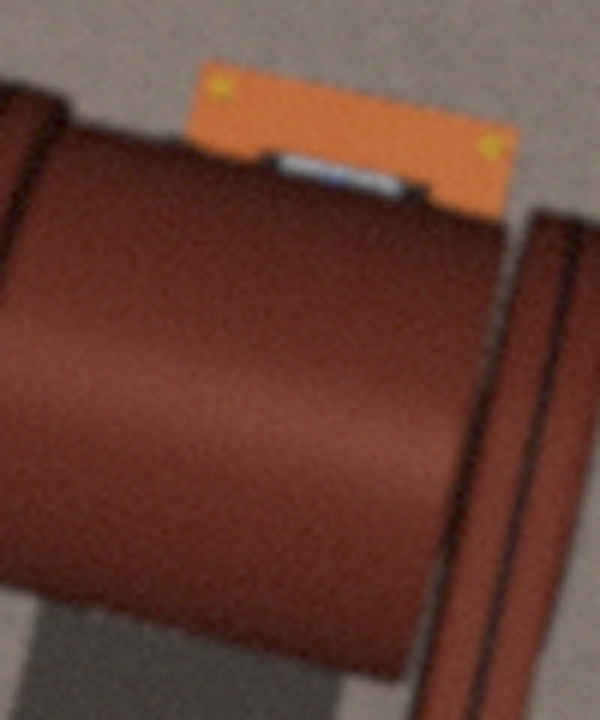

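The carrier sits centred on the plate with both capacitors upright. Next I'll measure the bore from straight above, then look at the probe.

```bash
python3 - <<'E'
from h import *
crop("w4",200,90,340,290,4,"w4c")
movep([.4935,-.0143,.26],rpy(1.368)); hold(.3); st(); grab("wrist","w5"); crop("w5",190,90,330,230,5,"w5c")
movep([.506,-.265,.32],rpy(1.38)); hold(.3);st(); grab("wrist","w6"); crop("w6",190,90,330,230,5,"w6c")
E
```

```text
t 13.65 tcp [ 0.4929 -0.0143  0.2598] F [-0.97  0.04 -0.91] open 0.0852
t 15.01 tcp [ 0.5063 -0.2639  0.32  ] F [-0.95 -0.99  0.49] open 0.0849
```

View pics/w5c.png

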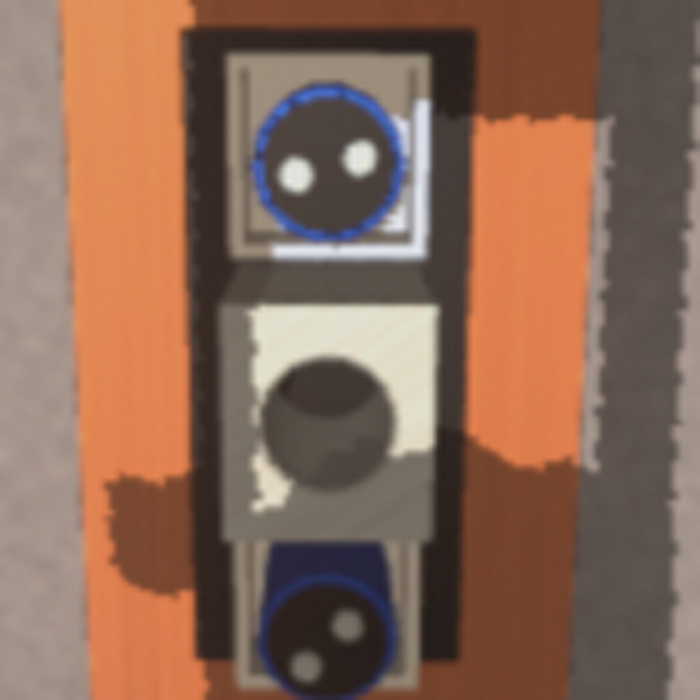

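View pics/w6.png

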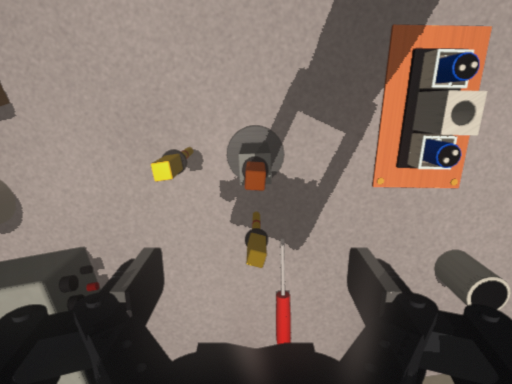

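View pics/w6c.png

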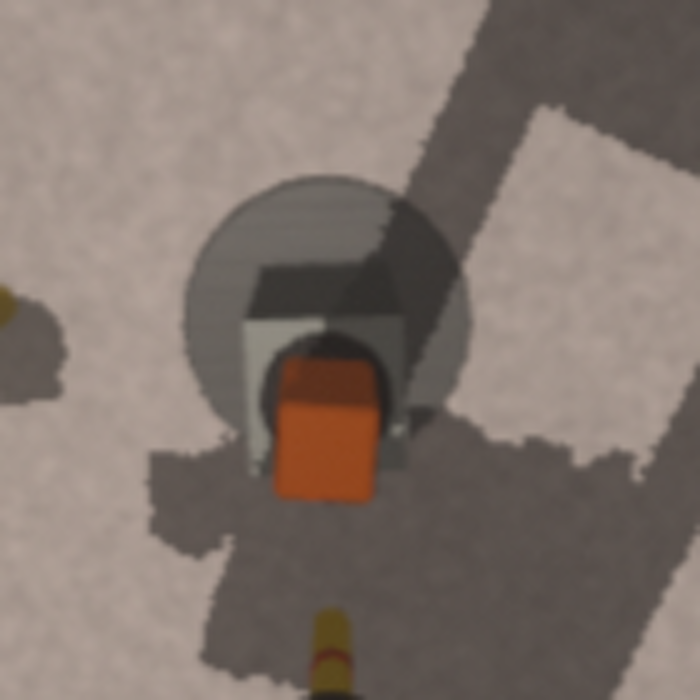

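The orange handle top is at crop (276–381, 403–503), and the yellow look-alikes are at image (162,171) and (257,258).

```bash
python3 - <<'E'
from h import *
def C(f,L,s,ox,oy,z):
    p,d,K,T=load(f); return np.array([ray((x+.5)/s-.5+ox,(y+.5)/s-.5+oy,z,K,T)[:2] for x,y in L])
def rep(n,A):
    e=[A[(i+1)%4]-A[i] for i in range(4)]
    print(n,A.mean(0).round(4),"len",np.linalg.norm(e,axis=1).round(4),"ang",[round(float(np.arctan2(*x[::-1])),3) for x in e])
rep("handle",C("w6.npz",[(278,403),(381,405),(373,503),(276,498)],5,190,90,.165))
rep("stand top",C("w6.npz",[(246,318),(407,316),(401,470),(248,475)],5,190,90,.11))
print("foot",C("w6.npz",[(328,320)],5,190,90,.004))
print("yellow",C("w6.npz",[(162,171),(257,258)],1,0,0,.145).round(3),"driver tip",C("w6.npz",[(282,245)],1,0,0,.005).round(3))
rep("block",C("w5.npz",[(219,305),(439,304),(434,541),(224,541)],5,190,90,.084))
print("bore",C("w5.npz",[(328.5,424)],5,190,90,.084))
p,d,K,T=load("w6.npz");P=pts(d,K,T)
for u,v in [(162,171),(257,258),(255,176),(252,178)]: print(u,v,np.median(P[v-1:v+2,u-1:u+2].reshape(-1,3),0).round(3))
E
```

```text
handle [ 0.5072 -0.2636] len [0.0198 0.0196 0.019  0.019 ] ang [1.362, -0.259, -1.813, 2.923]
stand top [ 0.5073 -0.264 ] len [0.0361 0.0357 0.0353 0.0364] ang [1.394, -0.213, -1.726, 2.951]
foot [[ 0.50683453 -0.26327558]]
yellow [[ 0.485 -0.357]
 [ 0.6   -0.279]] driver tip [[ 0.658 -0.249]]
block [ 0.4932 -0.0135] len [0.0445 0.0501 0.0443 0.0499] ang [1.373, -0.204, -1.773, 2.941]
bore [[ 0.4929217  -0.01355972]]
162 171 [ 0.485 -0.357  0.145]
257 258 [ 0.601 -0.279  0.145]
255 176 [ 0.503 -0.263  0.164]
252 178 [ 0.505 -0.266  0.164]
```

```bash
python3 - <<'E'
from h import *
h=[.5072,-.2637]; R=rpy(1.355)
gripper_to(.06)
movep([*h,.22],R); hold(.2); st()
print(move_l([*h,.122],feed=.06,max_force=6)); hold(.2); st()
gripper_to(0,f_grip=45); hold(.2); st()
grab("scene","s3"); crop("s3",170,60,330,180,5,"s3c"); grab("wrist","w7")
E
```

```text
t 16.12 tcp [ 0.5087 -0.2648  0.2232] F [ 0.14 -0.37  0.6 ] open 0.0598
False
t 18.1 tcp [ 0.5073 -0.2638  0.1222] F [-0.79  0.52 -0.81] open 0.0599
t 18.73 tcp [ 0.5072 -0.2637  0.1221] F [-0.35 -0.52  1.46] open 0.0193
```

View pics/s3c.png

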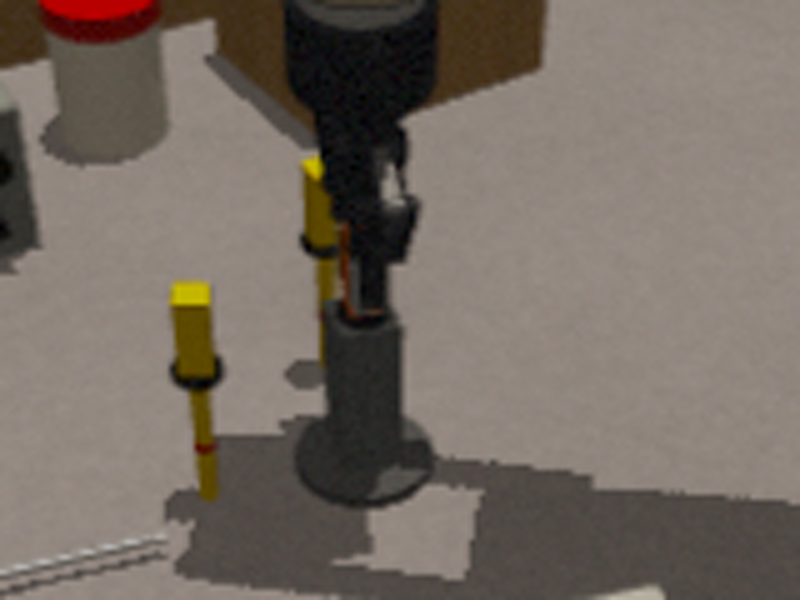

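View pics/w7.png

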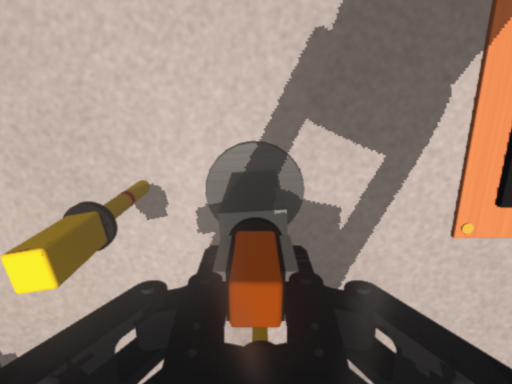

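The fingers hold the orange handle (opening 19.3 mm). Now I'll lift straight up and check the rod.

```bash
python3 - <<'E'
from h import *
h=[.5072,-.2637]
move_l([*h,.265],feed=.07); hold(.3); st()
grab("scene","s4"); crop("s4",170,20,330,160,5,"s4c"); grab("wrist","w8"); crop("w8",190,140,330,340,4,"w8c")
E
```

```text
t 21.32 tcp [ 0.5072 -0.2637  0.2649] F [ 0.84  0.57 -0.85] open 0.0198
```

View pics/s4c.png

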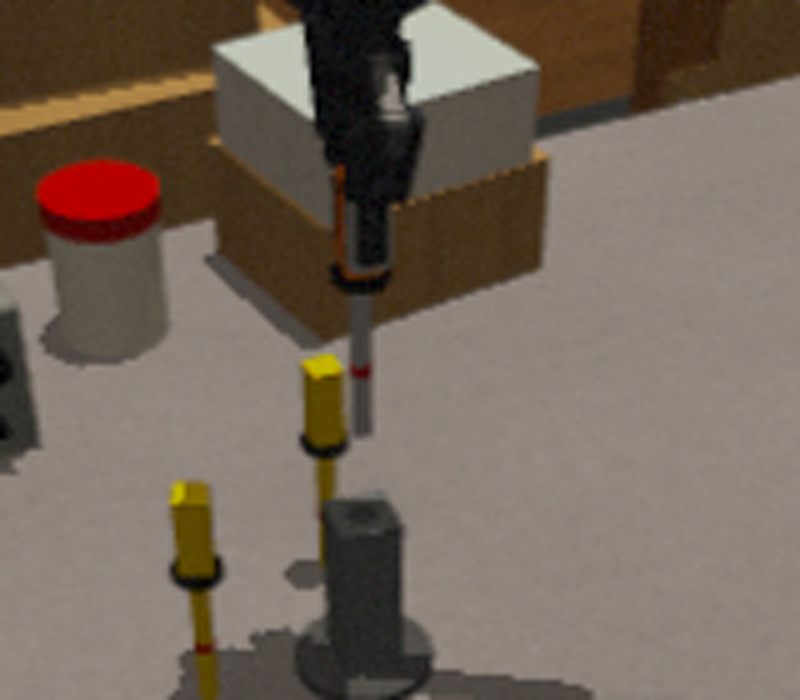

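View pics/w8.png

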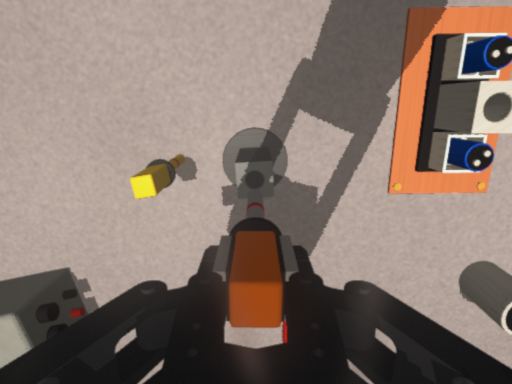

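```bash
python3 - <<'E'
from h import *
crop("w8",226,185,286,245,10,"w8c")
for f in ["s4","w8"]:
    p,d,K,T=load(f+".npz");P=pts(d,K,T)
    m=(np.hypot(P[...,0]-.507,P[...,1]+.264)<.025)&(P[...,2]>.14)&(P[...,2]<.245)&(d>0)
    Q=P[m];print(f,len(Q),Q[:,2].min(),Q[:,2].max())
    if len(Q)>8:
        for i in (0,1):
            c=np.polyfit(Q[:,2]-.2,Q[:,i],1);print("slope,at z=.2",c.round(4), "resid",np.std(Q[:,i]-np.polyval(c,Q[:,2]-.2)).round(4))
    vv,uu=np.where(m);print(uu.min(),uu.max(),vv.min(),vv.max())
p,d,K,T=load("s4.npz")
Ti=np.linalg.inv(T)
for z in (.163,.203,.245):
    c=Ti@[.5072,-.2637,z,1];print("pred scene px",z,K[0,0]*c[0]/c[2]+K[0,2],K[1,1]*c[1]/c[2]+K[1,2])
p,d,K,T=load("w8.npz");Ti=np.linalg.inv(T)
for z in (.163,.203):
    c=Ti@[.5072,-.2637,z,1];print("pred wrist px",z,K[0,0]*c[0]/c[2]+K[0,2],K[1,1]*c[1]/c[2]+K[1,2])
E
```

```text
s4 139 0.16263675247717335 0.24483037023581594
slope,at z=.2 [-0.005   0.5083] resid 0.0032
slope,at z=.2 [ 0.0031 -0.2579] resid 0.0025
240 244 79 107
w8 436 0.16262068538041255 0.22712755461418307
slope,at z=.2 [-0.0058  0.5032] resid 0.0015
slope,at z=.2 [ 0.0036 -0.2622] resid 0.0032
246 264 189 218
pred scene px 0.163 241.51970972398175 105.73400259103096
pred scene px 0.203 241.36872291904638 92.56898057558693
pred scene px 0.245 241.19936072678746 77.80174981905031
pred wrist px 0.163 254.39169872783654 194.76896474209767
pred wrist px 0.203 254.25290110610294 211.25746214963127
```

View pics/w8c.png

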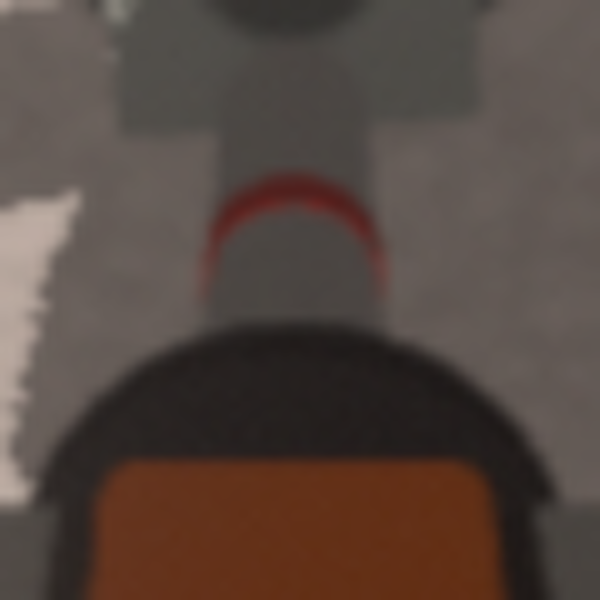

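The rod is vertical within about 0.006 rad, and its tip is at z≈0.163 on the TCP axis as predicted. I'll move over the bore and check before lowering.

```bash
python3 - <<'E'
from h import *
b=[.4930,-.0137]
move_l([*b,.265],feed=.1,rotation=rpy(1.368)); hold(.2)
move_l([*b,.205],feed=.05); hold(.4); st()
p,d,K,T=grab("scene","s5"); crop("s5",230,110,350,220,6,"s5c"); 
def px(K,T,P):
    c=np.linalg.inv(T)@[*P,1]; return (K[0,0]*c[0]/c[2]+K[0,2]).round(1),(K[1,1]*c[1]/c[2]+K[1,2]).round(1)
print("scene pred tip",px(K,T,[*b,.103]),"bore",px(K,T,[*b,.084]))
p,d,K,T=grab("wrist","w9"); crop("w9",196,150,316,250,6,"w9c"); print("wrist pred tip",px(K,T,[*b,.103]),"bore",px(K,T,[*b,.084]))
E
```

```text
t 26.02 tcp [ 0.493  -0.0137  0.2051] F [ 0.03  0.42 -1.11] open 0.0195
scene pred tip (np.float64(295.0), np.float64(179.2)) bore (np.float64(294.2), np.float64(184.6))
wrist pred tip (np.float64(254.4), np.float64(194.7)) bore (np.float64(254.5), np.float64(188.5))
```

View pics/s5c.png

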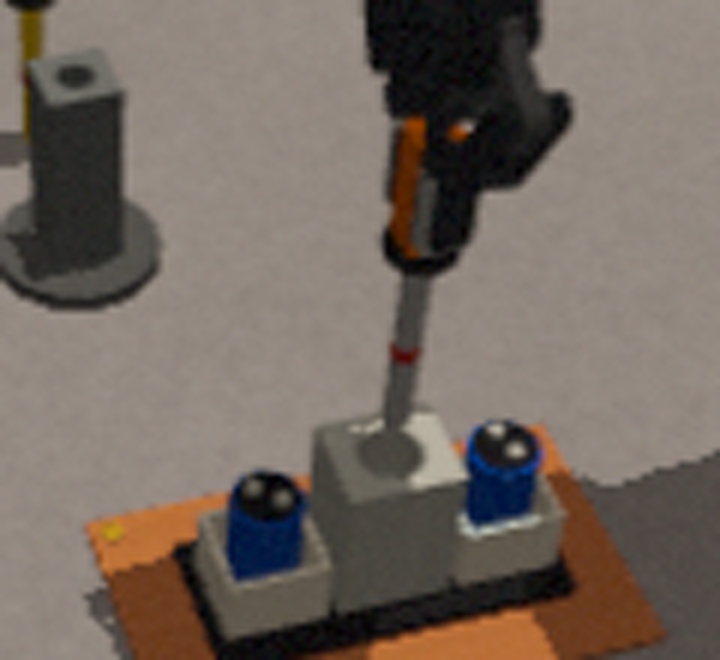

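View pics/w9c.png

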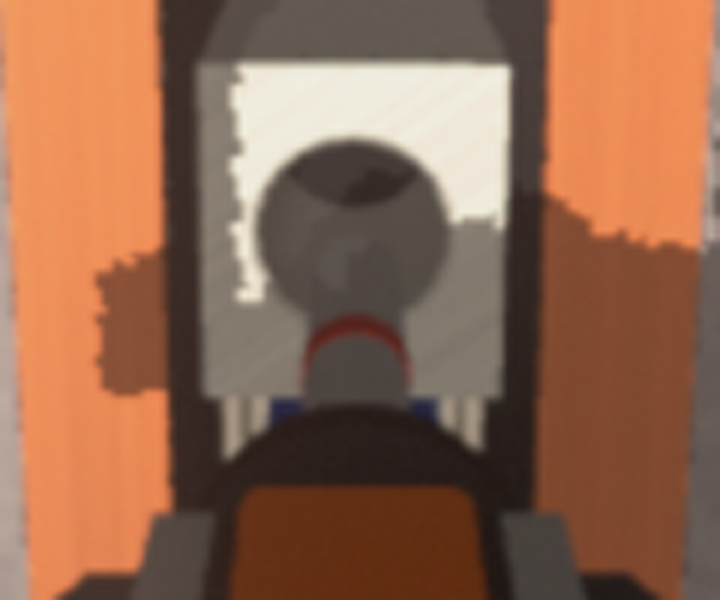

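In the wrist crop the bore centre is at (353,231) and the rod axis at column 355. Both match the prediction within 0.5 mm, so I'm lowering the probe.

```bash
python3 - <<'E'
from h import *
b=[.4930,-.0137]
print(move_l([*b,.1463],feed=.02,max_force=4)); hold(.5); s=st(); print(s["tcp_rot"],rpy(1.368))
grab("scene","s6"); crop("s6",240,120,350,220,7,"s6c"); grab("wrist","w10"); crop("w10",196,170,316,270,6,"w10c")
E
```

```text
False
t 29.71 tcp [ 0.493  -0.0137  0.1463] F [-0.03  0.17 -0.52] open 0.0194
[0.37721747 1.57077886 0.17434741] [0.20279632679489648, 1.5707963267948966, 0.0]
```

View pics/s6c.png

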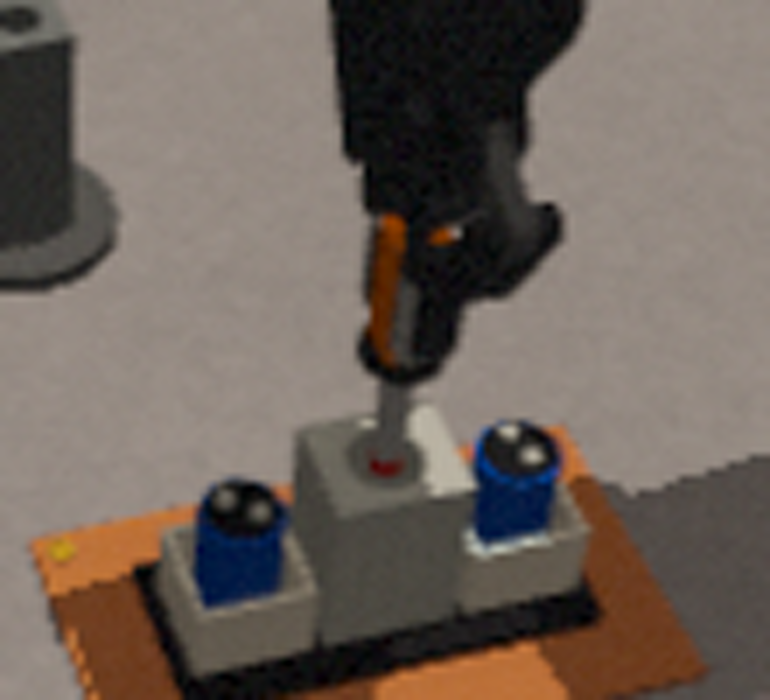

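View pics/w10c.png

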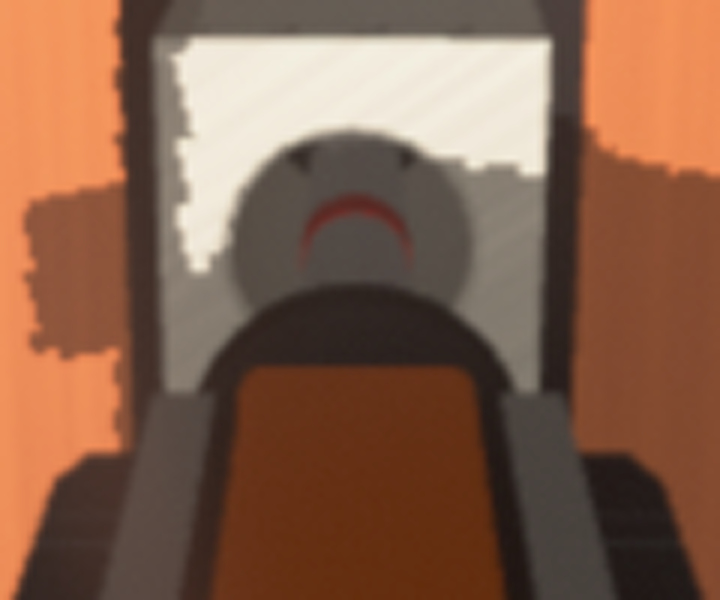

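The red band sits level with the block top and there is a clear gap all round. The rod is at columns 301–411 in a bore spanning about 232–471, and no contact force showed. Handing in.

```bash
python3 - <<'E'
from h import *
s=st(); print(np.abs(s["joint_velocities"]).max())
job_done()
E
```

```text
t 29.81 tcp [ 0.493  -0.0137  0.1463] F [-0.33 -0.27 -0.79] open 0.0194
0.0010083619453263104
the job is handed in; nothing more can be done
```

The job is handed in at 29.8 s. The carrier is released on the earth plate, and the gripper is still holding the orange-handled probe upright in the bore. No verdict was reported.

- **Carrier:** I carried it level and set it down about 1 mm from the plate's middle by camera measurement. Its long axis is within about 0.01 rad of the plate's. Both capacitors were standing in their cells in the last pictures.
- **Probe:** In the last images the rod is within about 0.5–1 mm of the bore axis. It is vertical to about 0.006 rad, measured after the lift. The red band is level with the top of the block, so the tip is about 40 mm deep by the height I commanded.
- **Contact and motion:** The guarded lowering never tripped, and the wrist force stayed at sensor noise. The joints were still before hand-in.
- **Other things on the bench:** I did not reach for the bystanders or the yellow look-alikes, and saw no contact with them. I did not measure their positions again at the end.

No check failed. The only disagreements were 1–3 mm between the top-camera and wrist-camera positions. I used the wrist values for the two grasps and the bore. The plate's position came from the top camera.

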